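Comb the bread sticks into rows on the display board

TASK

Pick up the small wooden rake by its upright handle and use it to comb the four scattered bread sticks up the bevelled edge onto the dark display board, so that they lie flat in parallel rows close together along the board's raised rail, none sticking out over the board's sides. Move the sticks only with the rake, never with the gripper or arm, and leave everything else on the counter where it stands. Finally stand the rake back on the counter, clear of the board, and let go.

Things in the scene. Friction and masses are not known exactly. Their poses are not given: they have to be found in the camera images.
- board: Dark wooden display board, fixed: 220 mm (x) by 200 mm (y), top 8 mm above the counter; origin at the centre of its underside. At the -y end a bevel rises from 0 at y=-100 mm to 8 mm at y=-68 mm, over the full width. At the +y end a rail along x: inner face at y=+88 mm, 12 mm thick, top 30 mm above the counter. The x sides are plain edges. The rows lie along the rail, parallel to x.
- stick1: A bread stick, baked hard and rigid: a golden brown bar 140 mm long (its own x), 18 mm wide (y) and 15 mm high (z), flat underneath, about 40 g. Origin at the centre of its underside. All four are alike. Starts on the counter on the robot's right of the board, nearest to its bevel.
- stick2: A bread stick, baked hard and rigid: a golden brown bar 140 mm long (its own x), 18 mm wide (y) and 15 mm high (z), flat underneath, about 40 g. Origin at the centre of its underside. All four are alike. Starts on the counter, farther from the bevel.
- stick3: A bread stick, baked hard and rigid: a golden brown bar 140 mm long (its own x), 18 mm wide (y) and 15 mm high (z), flat underneath, about 40 g. Origin at the centre of its underside. All four are alike. Starts on the counter, farthest from the bevel.
- stick4: A bread stick, baked hard and rigid: a golden brown bar 140 mm long (its own x), 18 mm wide (y) and 15 mm high (z), flat underneath, about 40 g. Origin at the centre of its underside. All four are alike. Starts askew on top of the board itself.
- rake: Wooden rake, loose, 160 g, standing on its tines. Head 34 (x) by 150 (y) by 12 mm, underside at z=28 mm; below it two rows of eight 8 mm round tines, 20 mm apart along y, rows at x=-12 and +12 mm. On its centre an upright square handle, 28 by 28 mm, faces square to x and y, from z=40 to 102 mm. Origin at the centre, at the tine tips. Both sides alike.
- jar: A closed glass jar, 56 mm across, 85 mm high, standing on the counter; origin at the centre of its underside. Stands to one side among the sticks. To be left alone.
- cup: A white cup, 60 mm across, 60 mm high; origin at the centre of its underside. Stands to one side among the sticks (it and the jar may swap places). To be left alone.
- loaf: A loaf, 200 mm (its x) by 90 mm by 70 mm high; origin at the centre of its underside. To be left alone.
- oil: A green oil bottle, 60 mm across, 200 mm high; origin at the centre of its underside. To be left alone.
- brush: A pastry brush, lying on the counter, 190 mm long along its x, 42 mm wide, 20 mm high; origin at its middle. To be left alone.
- bowl: A steel bowl, 120 mm across, 50 mm high; origin at the centre of its underside. To be left alone.
Things that resemble listed ones, but are neither listed nor needed, are in the scene too. What is shaped like the rake but turquoise is not meant.

How it is judged:
By the outcome, as a careful person would: the job done as asked, in the order asked, and still so for the second after the job is handed in, with the robot touching nothing.
It also fails if it takes over 72 s, if anything falls off the work surface, if the arm or the gripper's body presses on something with over 40 N, if the wrist force passes 120 N, or if a joint passes its speed limit or range.

ROBOT

A 6-joint arm with a two-finger parallel gripper is mounted at the origin on the work surface. World frame = base frame: x ahead of the robot, y to its left, z up, the work surface at z = 0. Lengths are in m, angles in rad, forces in N, time in s.
With the tool pointing down it reaches from about 0.3 to 0.775 m from the base axis. Payload 14.6 kg.
Tool frame: the origin (TCP) lies midway between the tips of the shut fingers; the grasp point (between the pads) lies 19 mm behind it (ctrl.pinch_z is the distance from the TCP to the grasp point, in m); z points along the fingers, y is the line along which they close (so a half turn about z gives the same grasp; the last joint's range is limited). The gripper opens to 94 mm and grips with 3 to 60 N. Pads are 16 mm wide; open, the fingers measure 119 mm over their backs; the gripper's body (75 mm by 177 mm) begins 78 mm behind the grasp point.
Start: joints at [-0.067, 0.3, 1.521, -0, 1.321, -0.067], TCP at [0.55, -0, 0.205] pointing down, gripper open.
Joint ranges: [-3.03, 3.03], [-0.79, 2.21], [0.23, 2.52], [-1.04, 4.18], [0, 3.07], [-2.55, 2.55]. Speed limits (rad/s): [2.22, 2.22, 2.57, 3.14, 3.14, 3.14].

INTERFACE

Orientations are given as [roll, pitch, yaw] about the fixed x, y, z axes, in that order (R = Rz(yaw) Ry(pitch) Rx(roll)).
In Python, from station import ctrl gives the robot as it stands.
- The arm moves only by the tool jog_arm, never from a script. Its argument "motion" is a list of rows, each a list of 7 numbers: the shift along the tool's x, y, z in m, then the turn, a rotation vector about the tool's x, y, z in rad, then the opening, from -1 (shut) to 1 (fully open). In form: [[tx, ty, tz, rx, ry, rz, gripper], ...]. A call has 1 to 5 rows; each row shifts and turns the commanded pose from where the row before left it, along the tool's axes as they then stand; what a row does not reach is not made up. A row lasts 1/10 s, in which the tool goes at most 50 mm and 8.59 degrees, less where a joint would pass 70% of its speed; a pose out of reach is approached as far as the arm can. A call is refused whole if a number of a shift passes 0.05 or a number of a turn 0.15, either way. A call with a gripper value outside its range is refused whole. The fingers move at their own pace and stop on an object; "squeeze" is the grip in N (left out, the last holds). Time passes only in rows, so rows that do not move let the fingers close. It gives the time, the measured TCP pose, the force, the opening and the grip force at its end, in the units of the state.
- ctrl.get_obs(): the state, without advancing time (a new reading comes with each control period).
- ctrl.camera(name): name is "scene" or "side" or "wrist"; returns the picture (480x640x3 uint8, red, green, blue); there is no depth.
- ctrl.camera_model(name): a dict with "intrinsics" (3x3 intrinsics, pixels), "k1" (the pictures are not rectified: a ray, as slopes to the right and down, at radius r is drawn at 1 + k1 r^2 times it, then the intrinsics apply), "rvec" (rotation vector, rad) and "tvec" (3), from world to camera coordinates, as OpenCV has them. Camera axes: x right, y down, z forward; pixel columns grow to the right and rows downward; lengths in m; the calibration is good to about 2 mm. A picture is of the moment at which its call begins: read the wrist's pose just before it. camera_model takes no time and is no camera call; for the wrist camera it gives the pose at the moment of the call.
- ctrl.hand_in(): hands the job in; it is judged then, once.
The state is a dict: "time_s": time; "qpos": joint angles; "joint_vel": joint speeds; "tau": joint torques, N m; "ee_pos": TCP position; "eef_rot": TCP orientation; "force": force on the tool from outside, world axes, zero at the start; "moment": the same for the moment, N m; "grip_width": finger opening in m; "grip_force": force on a finger pad.
Only numpy, scipy, OpenCV 4.12 (cv2) and the standard library are available. Lean on these libraries where they do the work, as an engineer would, in place of code of your own. Each camera call takes 0.05 s, during which the arm holds its last target. There are 200 camera calls.

## Working session

There is one attempt and no reset: what is moved stays moved. The work goes in short steps, Python scripts to look and compute and a tool call to move; the robot and the scene stay as the last step left them, time stands still between calls to the robot, and variables do not carry over. Pictures are saved under pics/ and viewed, at most 10 in all, crops included, and the job is handed in when it is done.

Besides the shell and the picture viewer there is one more tool, called as name([rows], argument=value, ...), one row to a line, values as JSON. jog_arm: Moves the arm, as the interface text tells. Its arguments: {"type":"object","properties":{"motion":{"type":"array"},"squeeze":{"type":"number"}},"required":["motion"]}

```bash
mkdir -p pics; ls
python3 - <<'E'
from station import ctrl
import cv2
for n in ("scene","side"):
    im=ctrl.camera(n); cv2.imwrite(f"pics/{n}0.png",im[:,:,::-1])
    m=ctrl.camera_model(n); print(n,m)
print(ctrl.get_obs(), ctrl.pinch_z)
E
```

```text
pics
scene {'intrinsics': array([[482.19690547,   0.        , 310.84474006],
       [  0.        , 482.19690547, 236.34267824],
       [  0.        ,   0.        ,   1.        ]]), 'k1': 0.04332629322155859, 'rvec': array([ 1.12145986,  2.16605714, -1.15988437]), 'tvec': array([ 0.29766876, -0.20678035,  1.35431347])}
side {'intrinsics': array([[537.46892407,   0.        , 311.89479999],
       [  0.        , 537.46892407, 241.19727469],
       [  0.        ,   0.        ,   1.        ]]), 'k1': -0.1395211390186087, 'rvec': array([ 0.18233324, -2.79198835,  1.35724262]), 'tvec': array([0.53940224, 0.06853224, 1.14872299])}
{'time_s': 0.1, 'qpos': array([-6.66094938e-02,  3.00402309e-01,  1.52153959e+00, -2.50317420e-06,
        1.32069092e+00, -6.66097057e-02]), 'joint_vel': array([-8.50590598e-06, -3.24840951e-03, -4.05214822e-04, -5.85791544e-04,
        3.34599848e-04, -1.45862272e-04]), 'tau': array([ 1.84928511e-03, -5.32644153e+01, -3.53284299e+01,  7.10431044e-02,
        2.34944851e-02, -7.30603051e-05]), 'ee_pos': array([5.49757803e-01, 7.34368065e-06, 2.04941612e-01]), 'eef_rot': array([-3.14055464e+00, -6.68144355e-05,  1.57079712e+00]), 'force': array([-0.78375345, -0.41888698, -0.42540551]), 'moment': array([-0.05002178,  0.04751356,  0.01030269]), 'grip_force': 0.0, 'grip_width': 0.09389571350631402} 0.0188
```

View pics/scene0.png

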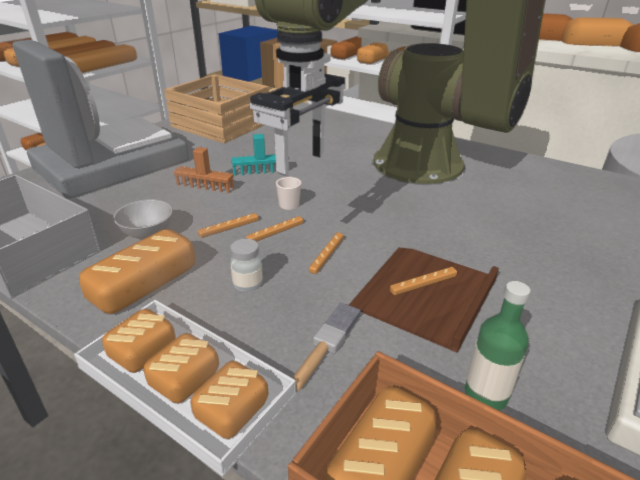

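View pics/side0.png

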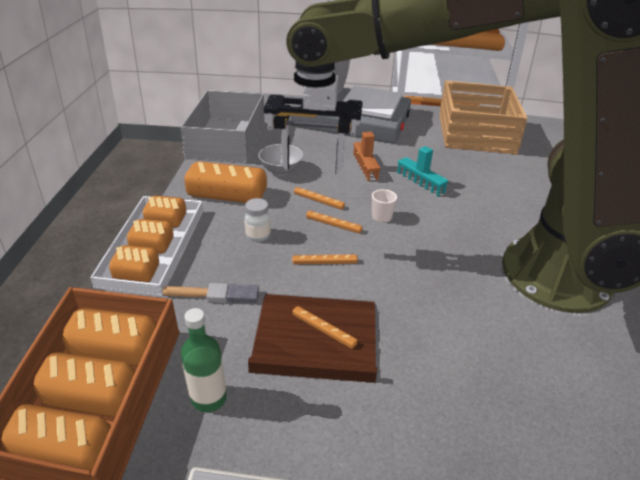

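The scene picture shows the wooden rake at (204,170), with the turquoise lookalike at (258,155). The board is around (425,295). Sticks are at (327,252), (275,229), (229,225), and (424,280) on the board. The cup is at (289,193) and the jar at (247,265). The rake I want is the brown one at (204,170), because turquoise is excluded. I'll enlarge to confirm.

```bash
cat > h.py <<'E'
import numpy as np, cv2
from station import ctrl
def ray(n,uv,M=None):
    m=M or ctrl.camera_model(n); K=m["intrinsics"]; uv=np.atleast_2d(np.float64(uv))
    p=cv2.undistortPoints(uv[:,None],K,np.array([m["k1"],0,0,0.]))[:,0]
    R=cv2.Rodrigues(m["rvec"])[0]; d=np.c_[p,np.ones(len(p))]@R
    return -R.T@m["tvec"], d
def onz(n,uv,z=0.,M=None):
    c,d=ray(n,uv,M); t=(z-c[2])/d[:,2]; return (c+d*t[:,None])[:,:2]
def proj(n,P,M=None):
    m=M or ctrl.camera_model(n)
    return cv2.projectPoints(np.float64(P).reshape(-1,3),m["rvec"],m["tvec"],m["intrinsics"],np.array([m["k1"],0,0,0.]))[0][:,0]
E
python3 - <<'E'
import cv2
a=cv2.imread("pics/scene0.png")[130:350,165:510]; cv2.imwrite("pics/s1.png",cv2.resize(a,(793,506),interpolation=cv2.INTER_CUBIC))
a=cv2.imread("pics/side0.png")[120:390,230:460]; cv2.imwrite("pics/d1.png",cv2.resize(a,(506,594),interpolation=cv2.INTER_CUBIC))
E
```

```text
(no output)
```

View pics/s1.png

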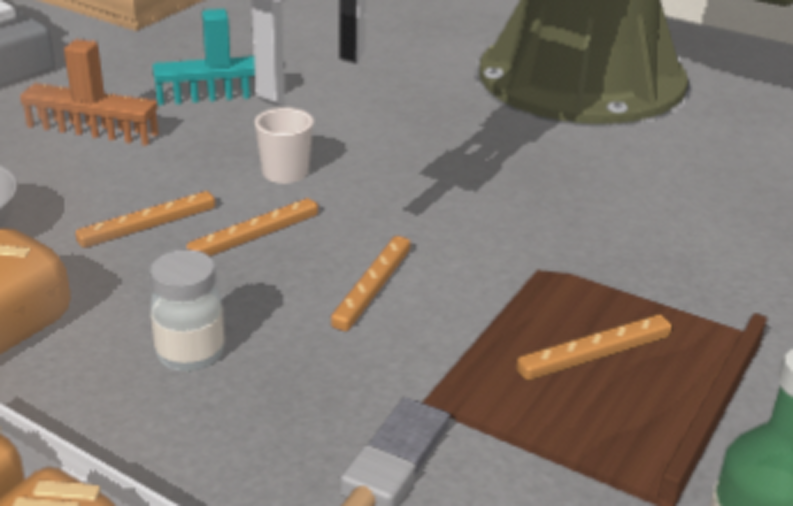

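View pics/d1.png

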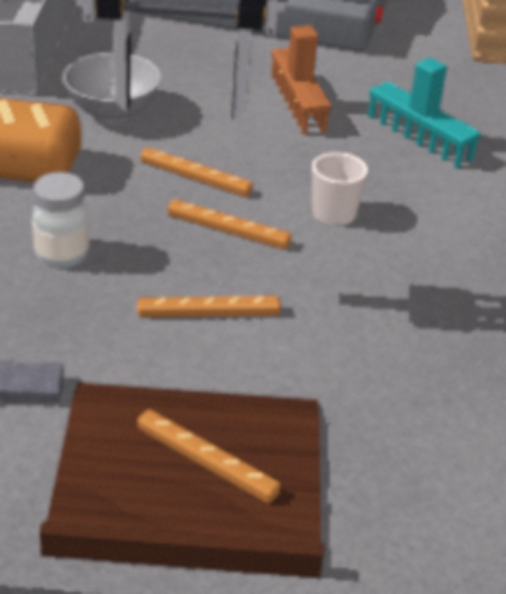

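Run:
```python
from h import *
np.set_printoptions(precision=4,suppress=True)
S=lambda *p:np.array(p)/2.3+[165,130]
D=lambda *p:np.array(p)/2.2+[230,120]
def show(k,s,d,z):
    print(k,"scene" ,onz("scene",S(*s),z).round(4).tolist() if s else "","side",onz("side",D(*d),z).round(4).tolist())
show("board0",[(540,271),(425,404)],[(318,402),(83,385)],0)
show("railbot",[],[(321,574),(43,553)],0)
show("railtop",[(760,316),(668,488)],[(322,553),(43,529)],.03)
show("s1",[(402,242),(342,322)],[(279,301),(139,302)],.0145)
show("s2",[(316,206),(190,245)],[(290,237),(170,204)],.0145)
show("s3",[(211,197),(80,236)],[(251,186),(143,154)],.0145)
show("s4",[(668,323),(521,367)],[(274,490),(141,414)],.0225)
show("handle",[(84,44)],[(303,32)],.102)
show("headends",[(26,93),(155,104)],[(276,57),(316,101)],.04)
show("jartop",[(184,268)],[(59,187)],.085)
show("cuptop",[(285,122)],[(338,170)],.060)
show("brushcorners",[(408,400),(450,413)],[(62,366),(62,398)],.01)
```

```text
board0 scene [[0.4059, 0.1487], [0.6196, 0.1571]] side [[0.4001, 0.1477], [0.614, 0.156]]
railbot scene  side [[0.3916, 0.3394], [0.6107, 0.3488]]
railtop scene [[0.4014, 0.3384], [0.6263, 0.3485]] side [[0.3938, 0.3426], [0.6091, 0.3488]]
s1 scene [[0.4569, 0.0326], [0.5874, 0.0564]] side [[0.4432, 0.0276], [0.5781, 0.049]]
s2 scene [[0.4516, -0.0689], [0.5733, -0.1227]] side [[0.4374, -0.0787], [0.5691, -0.119]]
s3 scene [[0.4975, -0.1624], [0.6207, -0.2153]] side [[0.4847, -0.167], [0.6123, -0.2131]]
s4 scene [[0.4432, 0.2792], [0.5624, 0.2077]] side [[0.434, 0.2774], [0.5531, 0.207]]
handle scene [[0.4445, -0.3759]] side [[0.4418, -0.3773]]
headends scene [[0.4783, -0.441], [0.4161, -0.3087]] side [[0.4727, -0.425], [0.4191, -0.322]]
jartop scene [[0.6774, -0.0305]] side [[0.6708, -0.0323]]
cuptop scene [[0.3987, -0.1456]] side [[0.3927, -0.1446]]
brushcorners scene [[0.6331, 0.1496], [0.6272, 0.183]] side [[0.6353, 0.1443], [0.6272, 0.1852]]
```

The enlarged crop confirms it: the brown rake has its handle at crop (84,70) and the turquoise one is at (216,55), so I'll take the brown one. The two cameras disagree by 5–10 mm in x, so I'll take a wrist view here, then move above the rake.

Run:
```python
from h import *
m=ctrl.camera_model("wrist"); print(m); im=ctrl.camera("wrist")
np.save("w0.npy",dict(m=m,im=im)); cv2.imwrite("pics/w0.png",im[:,:,::-1])
```

```text
{'intrinsics': array([[362.28531044,   0.        , 318.08607539],
       [  0.        , 362.28531044, 230.22586532],
       [  0.        ,   0.        ,   1.        ]]), 'k1': 0.017965104855959417, 'rvec': array([-2.88367484e+00,  4.48293464e-04,  1.46674713e-03]), 'tvec': array([-0.55056718, -0.02561875,  0.39068596])}
```

jog_arm([
  [-0.02,-0.006,0,0,0,0,1],
  [-0.045,-0.012,0,0,0,0,1],
  [-0.045,-0.012,0,0,0,0,1],
  [-0.045,-0.013,0,0,0,0,1],
  [-0.045,-0.013,0,0,0,0,1],
])

```text
time_s: 0.65
ee_pos: [0.4931, -0.2016, 0.2054]
eef_rot: [-3.141, -0.0, 1.571]
force: [0.4, 0.0, 0.2]
grip_width: 0.0937
grip_force: 0.0
```

jog_arm([
  [-0.045,-0.013,0,0,0,0,1],
  [-0.045,-0.013,0,0,0,0,1],
  [-0.045,-0.013,0,0,0,0,1],
  [-0.025,-0.005,0,0,0,0,1],
  [-0.01,-0.005,0,0,0,0,1],
])

```text
time_s: 1.15
ee_pos: [0.4441, -0.3719, 0.2049]
eef_rot: [-3.141, -0.0, 1.569]
force: [0.2, -0.3, 0.1]
grip_width: 0.0941
grip_force: 0.0
```

jog_arm([
  [0,0,0,0,0,-0.15,1],
  [0,0,0,0,0,-0.15,1],
  [0,0,0,0,0,-0.15,1],
  [0,0,0,0,0,0,1],
  [0,0,0,0,0,0,1],
])

```text
time_s: 1.65
ee_pos: [0.4452, -0.3693, 0.2054]
eef_rot: [3.142, -0.0, 2.017]
force: [0.0, 0.8, -0.3]
grip_width: 0.094
grip_force: 0.0
```

Run:
```python
from h import *
m=ctrl.camera_model("wrist"); o=ctrl.get_obs(); im=ctrl.camera("wrist")
print(o["time_s"],o["ee_pos"],o["eef_rot"],m["rvec"],m["tvec"])
np.save("w1.npy",dict(m=m,im=im)); cv2.imwrite("pics/w1.png",im[:,:,::-1])
```

```text
1.65 [ 0.4452109  -0.36933039  0.20543437] [ 3.14157838e+00 -1.84218037e-04  2.01693589e+00] [-2.8175719  -0.63845155 -0.08278968] [-0.24368659 -0.53414153  0.25653558]
```

View pics/w1.png

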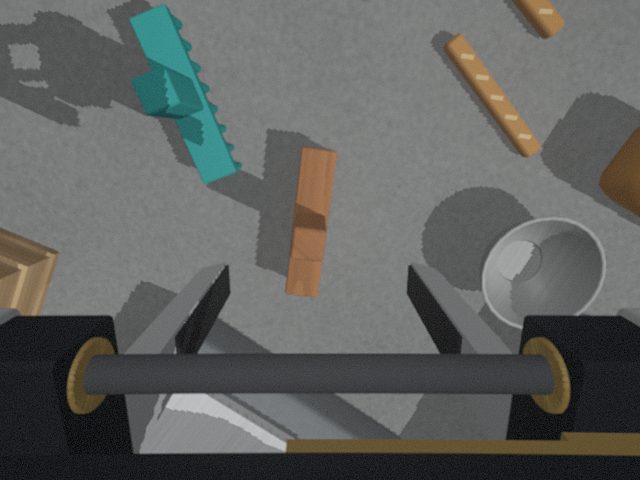

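View pics/w0.png

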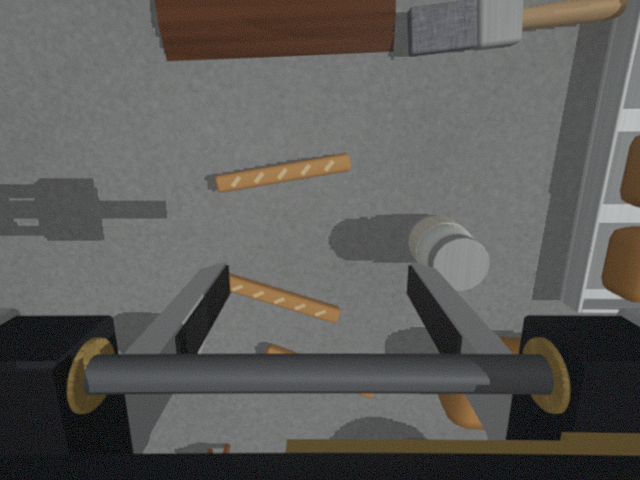

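The first wrist view shows the brown rake between the open fingers, with ends at (318,150) and (302,295) and about aligned. The turquoise rake is at (185,95). The second shows stick 1 from (216,184) to (351,160) and stick 2 ending at (339,315). It also shows the board's bevel edge from (167,59) to (394,50), and the jar. I'll fit the rake pose by projecting its model.

Run:
```python
from h import *
np.set_printoptions(precision=4,suppress=True)
w=np.load("w1.npy",allow_pickle=True).item(); M=w["m"]; im=w["im"]
w0=np.load("w0.npy",allow_pickle=True).item()
hsv=cv2.cvtColor(im[:330],cv2.COLOR_RGB2HSV)
mk=((hsv[...,0]<14)&(hsv[...,1]>110)).astype(np.uint8)
mk[:,:250]=0; mk[:,380:]=0
mk[:130]=0
ys,xs=np.nonzero(mk); print("bbox",xs.min(),xs.max(),ys.min(),ys.max(),mk.sum())
# silhouette fit
from scipy.optimize import minimize
def box(x0,x1,y0,y1,z0,z1): return np.array([[a,b,c] for a in(x0,x1) for b in(y0,y1) for c in(z0,z1)])
bx=[box(-.017,.017,-.075,.075,.028,.04),box(-.014,.014,-.014,.014,.04,.102),box(-.016,.016,-.074,.074,0.0,.028)]
def sil(p):
    c,s=np.cos(p[2]),np.sin(p[2]); R=np.array([[c,-s,0],[s,c,0],[0,0,1]]); o=np.zeros((330,640),np.uint8)
    for i,b in enumerate(bx[:2]):
        q=proj("wrist",b@R.T+[p[0],p[1],0],M)
        cv2.fillConvexPoly(o,cv2.convexHull(np.round(q*16).astype(np.int32)),1,shift=4)
    return o
def cost(p): return int((sil(p)!=mk).sum())
best=minimize(cost,[.444,-.376,.45],method="Nelder-Mead",options=dict(initial_simplex=[[.444,-.376,.45],[.454,-.376,.45],[.444,-.366,.45],[.444,-.376,.40]]))
print("rake",best.x,best.fun,mk.sum())
def W(k,p,z): print(k,onz("wrist",p,z,w0["m"]).tolist())
W("bevel",[(167,59),(394,50)],0)
W("s1",[(217,183),(350,161)],.0145)
W("s2",[(338,315),(231,281)],.0145)
W("s3",[(269,350),(371,392)],.0145)
W("jar",[(458,262)],.085);W("brush",[(409,10),(411,54)],.01)
print("s3 in w1",onz("wrist",[(455,39),(534,153)],.0145,M).tolist())
```

```text
bbox 286 335 147 296 3843
rake [ 0.4442 -0.3853  0.3277] 1542.0 3843
bevel [[0.40432055401995387, 0.14491653469385007], [0.6238043174251292, 0.15304558060473072]]
s1 [[0.4477175562215626, 0.026954347402899523], [0.5826034195931935, 0.04901229765940596]]
s2 [[0.5728758655049696, -0.12116143164267268], [0.45533447470444266, -0.08016380164570902]]
s3 [[0.4939547933923211, -0.16547849554792227], [0.6134204207854645, -0.22177728523126783]]
jar [[0.6723951356687548, -0.03279251898778465]]
brush [[0.6336906843109223, 0.18404437352676037], [0.638069057507028, 0.14751938225200067]]
s3 in w1 [[0.4916036457722597, -0.17136049359229028], [0.6155756920996576, -0.22602433996768206]]
```

Run:
```python
from h import *
np.set_printoptions(precision=4,suppress=True)
from scipy.optimize import minimize
w=np.load("w1.npy",allow_pickle=True).item(); M=w["m"]; im=w["im"]
hsv=cv2.cvtColor(im[:330],cv2.COLOR_RGB2HSV)
mk=((hsv[...,0]<20)&(hsv[...,1]>80)).astype(np.uint8)
mk[:,:250]=0; mk[:,380:]=0; mk[:130]=0; mk[300:]=0
def box(x0,x1,y0,y1,z0,z1): return np.array([[a,b,c] for a in(x0,x1) for b in(y0,y1) for c in(z0,z1)])
bx=[box(-.017,.017,-.075,.075,.028,.04),box(-.014,.014,-.014,.014,.04,.102)]
def pr(p):
    c,s=np.cos(p[2]),np.sin(p[2]); R=np.array([[c,-s,0],[s,c,0],[0,0,1]])
    return [proj("wrist",b@R.T+[p[0],p[1],0],M) for b in bx]
def sil(p):
    o=np.zeros((330,640),np.uint8)
    for q in pr(p): cv2.fillConvexPoly(o,cv2.convexHull(np.round(q*16).astype(np.int32)),1,shift=4)
    return o
for s in ([.444,-.376,.45],[.444,-.37,.4]):
    s=np.array(s); b=minimize(lambda p:int((sil(p)!=mk).sum()),s,method="Nelder-Mead",options=dict(initial_simplex=[s,s+[.01,0,0],s+[0,.01,0],s+[0,0,-.06]]))
    print(b.x,b.fun,mk.sum())
o=np.hstack([cv2.resize(im[130:310,250:380,::-1],None,fx=3,fy=3),cv2.resize(im[130:310,250:380,::-1],None,fx=3,fy=3)])
for q,cl in zip(pr(b.x),((255,0,0),(0,255,0))):
    h=cv2.convexHull(np.float32(q))[:,0]; cv2.polylines(o,[np.int32((h-[250,130])*3+[390,0])],True,cl,1)
cv2.imwrite("pics/fit.png",o)
```

```text
[ 0.4439 -0.3845  0.3164] 366.0 5027
[ 0.4443 -0.3845  0.323 ] 363.0 5027
```

View pics/fit.png

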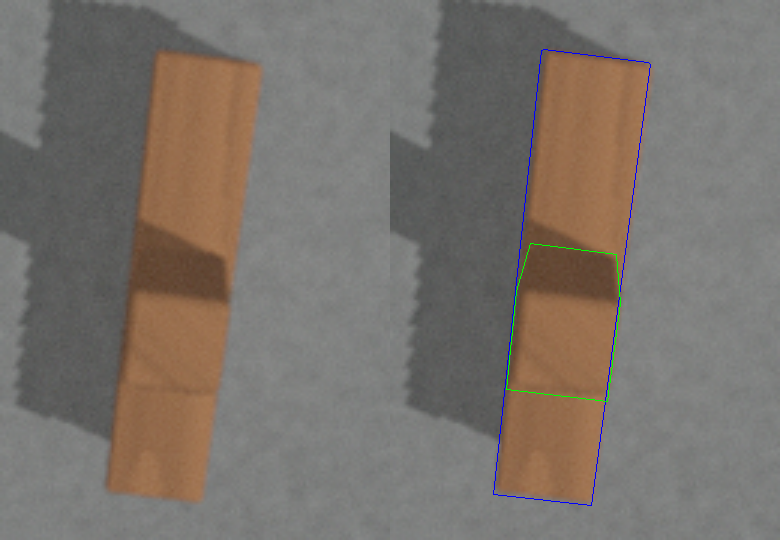

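The overlay fits well, with the rake near (0.444,-0.380) at yaw 0.32. Next I turn, shift, go down and grip.

jog_arm([
  [0,0,0,0,0,0.126,1],
  [-0.01,-0.0045,0,0,0,0,1],
  [0,0,0.03,0,0,0,1],
  [0,0,0.04,0,0,0,1],
  [0,0,0.04,0,0,0,1],
])

```text
time_s: 2.2
ee_pos: [0.4439, -0.3816, 0.0944]
eef_rot: [3.141, 0.001, 1.896]
force: [0.2, 0.3, 0.4]
grip_width: 0.094
grip_force: 0.0
```

jog_arm([
  [0,0,0.03,0,0,0,1],
  [0,0,0.013,0,0,0,1],
  [0,0,0,0,0,0,1],
  [0,0,0,0,0,0,-1],
  [0,0,0,0,0,0,-1],
], squeeze=45)

```text
time_s: 2.7
ee_pos: [0.4446, -0.3817, 0.0543]
eef_rot: [3.14, 0.002, 1.895]
force: [-0.5, -1.2, -0.7]
grip_width: 0.0817
grip_force: 0.0
```

jog_arm([
  [0,0,0,0,0,0,-1],
  [0,0,0,0,0,0,-1],
  [0,0,0,0,0,0,-1],
  [0,0,0,0,0,0,-1],
  [0,0,0,0,0,0,-1],
])

```text
time_s: 3.2
ee_pos: [0.4439, -0.3809, 0.0525]
eef_rot: [3.142, 0.0, 1.895]
force: [-0.5, 0.0, 0.1]
grip_width: 0.0412
grip_force: 0.0
```

jog_arm([
  [0,0,0,0,0,0,-1],
  [0,0,0,0,0,0,-1],
  [0,0,0,0,0,0,-1],
  [0,0,0,0,0,0,-1],
  [0,0,0,0,0,0,-1],
])

```text
time_s: 3.7
ee_pos: [0.4439, -0.3809, 0.0524]
eef_rot: [-3.142, -0.0, 1.895]
force: [-0.0, 0.0, -0.3]
grip_width: 0.028
grip_force: 45.0
```

jog_arm([
  [0,0,-0.01,0,0,0,-1],
  [0,0,-0.02,0,0,0,-1],
  [0,0,-0.02,0,0,0,-1],
  [0,0,-0.01,0,0,0,-1],
  [0,0,0,0,0,0,-1],
])

```text
time_s: 4.2
ee_pos: [0.4444, -0.3813, 0.114]
eef_rot: [3.14, 0.002, 1.895]
force: [0.6, -0.1, -1.9]
grip_width: 0.0278
grip_force: 45.0
```

Run:
```python
from h import *
o=ctrl.get_obs(); print(o["ee_pos"],o["eef_rot"],o["force"],o["grip_width"],o["grip_force"],o["qpos"])
m=ctrl.camera_model("wrist"); im=ctrl.camera("wrist"); cv2.imwrite("pics/w2.png",im[:,:,::-1])
np.save("w2.npy",dict(m=m,im=im,o=o))
a=ctrl.camera("side"); b=ctrl.camera("scene"); np.save("g.npy",dict(a=a,b=b))
cv2.imwrite("pics/g.png",np.hstack([cv2.resize(a[80:240,250:450],(400,320)),cv2.resize(b[100:260,150:350],(400,320))])[:,:,::-1])
```

```text
[ 0.44437647 -0.38130931  0.11399938] [3.14038233e+00 2.24676244e-03 1.89483282e+00] [ 0.56592132 -0.11130223 -1.89043525] 0.02779279906606906 44.99549388885498 [-7.71733464e-01  4.63539430e-01  1.51754901e+00  5.32012121e-05
  1.15795266e+00 -1.09579260e+00]
```

View pics/g.png

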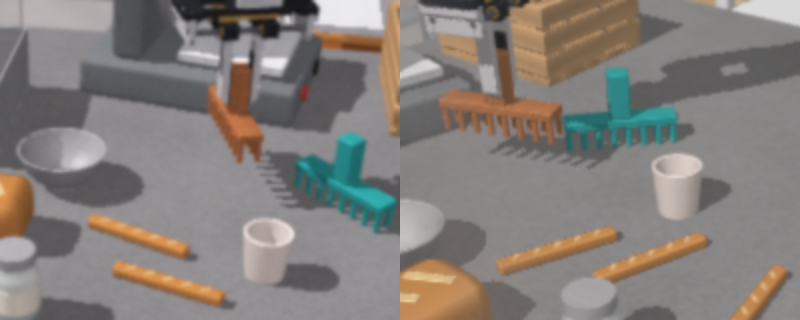

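The rake is held upright and level at 45 N, and tip z = TCP z − 0.052. Next I lift, turn it to face the rail, and travel to the board behind stick 4.

jog_arm([
  [0,0,-0.03,0,0,0,-1],
  [0,0,-0.03,0,0,0,-1],
  [0,0,0,0,0,-0.1427,-1],
  [0,0,0,0,0,-0.1427,-1],
  [0,0,0,0,0,-0.1427,-1],
])

```text
time_s: 4.85
ee_pos: [0.4437, -0.3807, 0.1714]
eef_rot: [-3.142, -0.002, 2.329]
force: [-0.4, 0.3, -1.9]
grip_width: 0.0277
grip_force: 45.0
```

jog_arm([
  [0,0,0,0,0,-0.1427,-1],
  [0,0,0,0,0,-0.1427,-1],
  [0,0,0,0,0,-0.1427,-1],
  [0,0,0,0,0,-0.1427,-1],
  [0,0,0,0,0,-0.1427,-1],
])

```text
time_s: 5.35
ee_pos: [0.4437, -0.3807, 0.1713]
eef_rot: [3.14, -0.001, 3.042]
force: [0.1, -0.5, -1.4]
grip_width: 0.0277
grip_force: 45.0
```

jog_arm([
  [0,0,0,0,0,-0.1427,-1],
  [-0.004,0.02,0,0,0,0,-1],
  [-0.006,0.04,0,0,0,0,-1],
  [-0.006,0.04,0,0,0,0,-1],
  [-0.006,0.04,0,0,0,0,-1],
])

```text
time_s: 5.85
ee_pos: [0.4602, -0.2386, 0.1714]
eef_rot: [3.141, -0.001, -3.105]
force: [0.6, -0.2, -0.3]
grip_width: 0.0281
grip_force: 45.0
```

jog_arm([
  [-0.006,0.04,0,0,0,0,-1],
  [-0.006,0.04,0,0,0,0,-1],
  [-0.006,0.04,0,0,0,0,-1],
  [-0.006,0.04,0,0,0,0,-1],
  [-0.006,0.04,0,0,0,0,-1],
])

```text
time_s: 6.35
ee_pos: [0.4827, -0.0375, 0.1716]
eef_rot: [3.141, -0.001, -3.104]
force: [1.3, -0.7, -1.0]
grip_width: 0.0275
grip_force: 45.0
```

jog_arm([
  [-0.006,0.04,0,0,0,0,-1],
  [-0.006,0.04,0,0,0,0,-1],
  [-0.006,0.04,0,0,0,0,-1],
  [-0.006,0.04,0,0,0,0,-1],
  [-0.004,0.028,0,0,0,0,-1],
])

```text
time_s: 6.85
ee_pos: [0.5036, 0.152, 0.1715]
eef_rot: [-3.141, -0.001, -3.103]
force: [0.3, -0.1, -1.3]
grip_width: 0.0282
grip_force: 45.0
```

```bash
cat >> h.py <<'E'
BO=np.array([.5103,.249]); BY=.037
def B(p): 
    c,s=np.cos(BY),np.sin(BY); d=np.asarray(p)[...,:2]-BO; return np.stack([c*d[...,0]+s*d[...,1],-s*d[...,0]+c*d[...,1]],-1)
def st():
    o=ctrl.get_obs(); print("t",o["time_s"],"B",B(o["ee_pos"]).round(4),"tipz",round(o["ee_pos"][2]-.0524,4),"yawB",round(o["eef_rot"][2]-np.pi-BY,4),o["eef_rot"].round(3),"F",o["force"].round(1),"q",o["qpos"].round(2))
E
python3 -c "from h import *;st()"
```

```text
t 6.85 B [-0.0103 -0.0967] tipz 0.1191 yawB -6.2815 [-3.141e+00 -1.000e-03 -3.103e+00] F [ 0.3 -0.1 -1.3] q [ 0.22  0.28  1.63  0.    1.23 -1.39]
```

jog_arm([
  [0,0.002,0.03,0,0,0,-1],
  [0,0,0.04,0,0,0,-1],
  [0,0,0.025,0,0,0,-1],
  [0,0,0.014,0,0,0,-1],
  [0,0,0,0,0,0,-1],
])

```text
time_s: 7.35
ee_pos: [0.503, 0.1515, 0.0616]
eef_rot: [-3.141, -0.004, -3.104]
force: [0.1, 0.4, -1.1]
grip_width: 0.0275
grip_force: 45.0
```

jog_arm([
  [0,0.012,0,0,0,0,-1],
  [0,0.015,0,0,0,0,-1],
  [0,0.015,0,0,0,0,-1],
  [0,0.015,0,0,0,0,-1],
  [0,0.015,0,0,0,0,-1],
])

```text
time_s: 7.85
ee_pos: [0.5012, 0.2254, 0.0638]
eef_rot: [3.141, 0.001, -3.103]
force: [0.0, -0.1, -2.5]
grip_width: 0.0277
grip_force: 45.0
```

jog_arm([
  [0,0.015,0,0,0,0,-1],
  [0,0.015,0,0,0,0,-1],
  [0,0.013,0,0,0,0,-1],
  [0,0.01,0,0,0,0,-1],
  [0,0.008,0,0,0,0,-1],
])

```text
time_s: 8.35
ee_pos: [0.4989, 0.2854, 0.0634]
eef_rot: [-3.141, -0.0, -3.104]
force: [0.2, 0.1, -2.8]
grip_width: 0.028
grip_force: 45.0
```

jog_arm([
  [0,0.004,0,0,0,0,-1],
  [0,0.003,0,0,0,0,-1],
  [0,0,0,0,0,0,-1],
])

```text
time_s: 8.65
ee_pos: [0.4988, 0.2917, 0.0634]
eef_rot: [3.142, 0.0, -3.104]
force: [-0.7, 0.0, -1.9]
grip_width: 0.0279
grip_force: 45.0
```

Run:
```python
from h import *
st()
a=ctrl.camera("side"); cv2.imwrite("pics/b1.png",cv2.resize(a[250:400,230:400],None,fx=3.5,fy=3.5,interpolation=cv2.INTER_CUBIC)[:,:,::-1])
```

```text
t 8.65 B [-0.01    0.0431] tipz 0.011 yawB -6.2827 [ 3.142  0.    -3.104] F [-0.7  0.  -1.9] q [ 0.47  0.51  1.58  0.    1.05 -1.14]
```

jog_arm([
  [0,0.005,0,0,0,0,-1],
  [0,0.003,0,0,0,0,-1],
  [0,0,0,0,0,0,-1],
])

```text
time_s: 9.0
ee_pos: [0.4984, 0.2999, 0.0635]
eef_rot: [3.142, 0.0, -3.104]
force: [0.3, 0.2, -1.3]
grip_width: 0.0278
grip_force: 45.0
```

jog_arm([
  [0,0.002,0,0,0,0,-1],
  [0,0,0,0,0,0,-1],
])

```text
time_s: 9.2
ee_pos: [0.4984, 0.3008, 0.0634]
eef_rot: [-3.14, -0.0, -3.104]
force: [0.7, -6.4, 0.7]
grip_width: 0.028
grip_force: 45.0
```

jog_arm([
  [0,0.002,0,0,0,0,-1],
  [0,0,0,0,0,0,-1],
])

```text
time_s: 9.4
ee_pos: [0.4985, 0.3012, 0.0634]
eef_rot: [-3.137, -0.001, -3.104]
force: [0.1, -17.1, 4.9]
grip_width: 0.0275
grip_force: 45.0
```

Run:
```python
from h import *
st()
a=ctrl.camera("side"); b=ctrl.camera("scene"); cv2.imwrite("pics/b1.png",np.hstack([cv2.resize(a[250:400,240:390],(400,400),interpolation=cv2.INTER_CUBIC),cv2.resize(b[220:370,350:500],(400,400),interpolation=cv2.INTER_CUBIC)])[:,:,::-1])
```

```text
t 9.4 B [-0.0099  0.0526] tipz 0.011 yawB -6.2821 [-3.137e+00 -1.000e-03 -3.104e+00] F [  0.1 -17.1   4.9] q [ 0.48  0.52  1.56 -0.    1.06 -1.12]
```

View pics/b1.png

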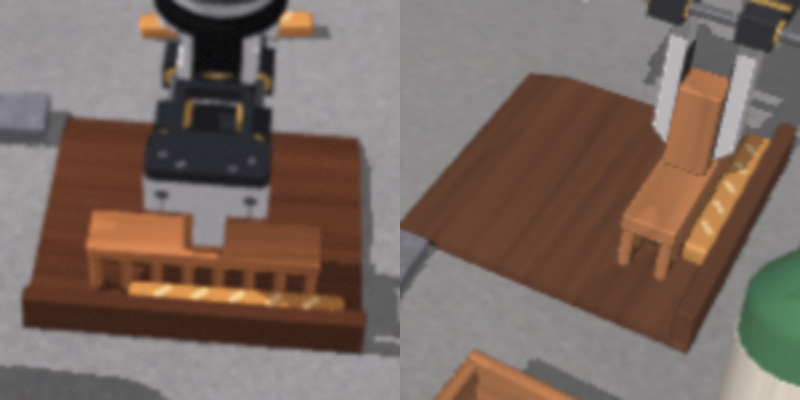

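Stick 4 is flush along the rail (side crop 130–343, rail end at about 355), so contact comes at rake y' = 0.053. Next is stick 1.

jog_arm([
  [0,-0.01,0,0,0,0,-1],
  [0,-0.02,-0.01,0,0,0,-1],
  [-0.002,-0.03,-0.02,0,0,0,-1],
  [-0.002,-0.04,-0.02,0,0,0,-1],
  [-0.002,-0.04,0,0,0,0,-1],
])

```text
time_s: 10.0
ee_pos: [0.5105, 0.163, 0.116]
eef_rot: [3.14, 0.004, -3.103]
force: [0.2, -0.6, -1.6]
grip_width: 0.0283
grip_force: 45.0
```

jog_arm([
  [-0.002,-0.04,0,0,0,0,-1],
  [-0.002,-0.04,0,0,0,0,-1],
  [0,-0.04,0,0,0,0,-1],
  [0,-0.03,0,0,0,0,-1],
  [0,-0.022,0,0,0,0,-1],
])

```text
time_s: 10.5
ee_pos: [0.5199, -0.0098, 0.1136]
eef_rot: [3.141, 0.0, -3.106]
force: [-0.4, -0.5, -0.7]
grip_width: 0.0277
grip_force: 45.0
```

jog_arm([
  [0,0,0,0,0,0,-1],
  [0,0,0.025,0,0,0,-1],
  [0,0,0.025,0,0,0,-1],
  [0,0,0.008,0,0,0,-1],
  [0,0,0,0,0,0,-1],
])

```text
time_s: 11.0
ee_pos: [0.5195, -0.0073, 0.0548]
eef_rot: [3.141, -0.002, -3.104]
force: [-0.1, -0.5, -1.3]
grip_width: 0.0277
grip_force: 45.0
```

```bash
python3 -c "from h import *;st()"
```

```text
t 11.0 B [-0.0003 -0.2565] tipz 0.0024 yawB -6.2823 [ 3.141e+00 -2.000e-03 -3.104e+00] F [-0.1 -0.5 -1.3] q [-0.08  0.41  1.75  0.    0.98 -1.69]
```

jog_arm([
  [0,0.01,0,0,0,0,-1],
  [0,0.015,0,0,0,0,-1],
  [0,0.015,0,0,0,0,-1],
  [0,0.015,0,0,0,0,-1],
  [0,0.015,0,0,0,0,-1],
])

```text
time_s: 11.5
ee_pos: [0.5173, 0.0639, 0.0558]
eef_rot: [3.142, 0.001, -3.103]
force: [0.6, -1.5, -1.1]
grip_width: 0.0276
grip_force: 45.0
```

jog_arm([
  [0,0.015,0,0,0,0,-1],
  [0,0.015,0,0,0,0,-1],
  [0,0.015,0,0,0,0,-1],
  [0,0.012,-0.001,0,0,0,-1],
  [0,0.012,-0.003,0,0,0,-1],
])

```text
time_s: 12.0
ee_pos: [0.5145, 0.1321, 0.0593]
eef_rot: [-3.141, -0.001, -3.104]
force: [-0.8, -0.1, -1.7]
grip_width: 0.0277
grip_force: 45.0
```

jog_arm([
  [0,0.012,-0.003,0,0,0,-1],
  [0,0.012,-0.002,0,0,0,-1],
  [0,0.012,0,0,0,0,-1],
  [0,0.013,0,0,0,0,-1],
  [0,0.013,0,0,0,0,-1],
])

```text
time_s: 12.5
ee_pos: [0.5123, 0.1941, 0.0644]
eef_rot: [-3.142, -0.0, -3.104]
force: [-0.0, -1.0, -1.3]
grip_width: 0.0274
grip_force: 45.0
```

jog_arm([
  [0,0.013,0,0,0,0,-1],
  [0,0.013,0,0,0,0,-1],
  [0,0.013,0,0,0,0,-1],
  [0,0.013,0,0,0,0,-1],
  [0,0.01,0,0,0,0,-1],
])

```text
time_s: 13.0
ee_pos: [0.51, 0.2562, 0.0644]
eef_rot: [3.142, -0.0, -3.104]
force: [0.1, -0.3, -2.0]
grip_width: 0.028
grip_force: 45.0
```

jog_arm([
  [0,0.006,0,0,0,0,-1],
  [0,0,0,0,0,0,-1],
])

```text
time_s: 13.2
ee_pos: [0.5098, 0.2616, 0.0644]
eef_rot: [3.142, 0.0, -3.103]
force: [-0.1, -0.2, -1.6]
grip_width: 0.0275
grip_force: 45.0
```

```bash
python3 -c "from h import *;st()"
```

```text
t 13.2 B [-0.      0.0126] tipz 0.012 yawB -6.282 [ 3.142  0.    -3.103] F [-0.1 -0.2 -1.6] q [ 0.41  0.5   1.59  0.    1.05 -1.2 ]
```

jog_arm([
  [0,0.008,0,0,0,0,-1],
  [0,0.007,0.001,0,0,0,-1],
  [0,0.004,0,0,0,0,-1],
  [0,0,0,0,0,0,-1],
])

```text
time_s: 13.6
ee_pos: [0.5091, 0.2805, 0.0634]
eef_rot: [3.142, -0.0, -3.104]
force: [0.3, -0.2, -2.1]
grip_width: 0.0277
grip_force: 45.0
```

jog_arm([
  [0,0.002,0,0,0,0,-1],
  [0,0,0,0,0,0,-1],
])

```text
time_s: 13.8
ee_pos: [0.5091, 0.2821, 0.0635]
eef_rot: [3.142, 0.0, -3.104]
force: [0.2, 0.2, -1.7]
grip_width: 0.0279
grip_force: 45.0
```

jog_arm([
  [0,0.002,0,0,0,0,-1],
  [0,0,0,0,0,0,-1],
])

```text
time_s: 14.0
ee_pos: [0.5092, 0.2832, 0.0635]
eef_rot: [-3.14, -0.0, -3.104]
force: [1.1, -6.1, -0.1]
grip_width: 0.0275
grip_force: 45.0
```

```bash
python3 -c "from h import *;st()
a=ctrl.camera('side');cv2.imwrite('pics/b2.png',a[:,:,::-1])"
```

```text
t 14.0 B [0.0002 0.0343] tipz 0.0111 yawB -6.2823 [-3.14  -0.    -3.104] F [ 1.1 -6.1 -0.1] q [ 0.45  0.52  1.56 -0.    1.06 -1.16]
```

Stick 1 is packed against stick 4; contact came at y' = 0.034, as expected. Next I go over to stick 2 and land parallel to it, between sticks 2 and 3.

jog_arm([
  [0,-0.01,0,0,0,0,-1],
  [0,-0.02,-0.01,0,0,0,-1],
  [0.001,-0.03,-0.03,0,0,0,-1],
  [0.001,-0.04,-0.03,0,0,0,-1],
  [0.001,-0.045,0,0,0,0,-1],
])

```text
time_s: 14.55
ee_pos: [0.5128, 0.138, 0.1372]
eef_rot: [3.14, 0.006, -3.103]
force: [0.9, -0.5, -3.1]
grip_width: 0.0279
grip_force: 45.0
```

jog_arm([
  [0.001,-0.045,0,0,0,0,-1],
  [0.001,-0.045,0,0,0,0,-1],
  [0.001,-0.045,0,0,0,0,-1],
  [0.001,-0.045,0,0,0,0,-1],
  [0.001,-0.045,0,0,0,0,-1],
])

```text
time_s: 15.05
ee_pos: [0.5144, -0.0882, 0.1337]
eef_rot: [3.141, 0.001, -3.104]
force: [-0.4, -0.5, -1.1]
grip_width: 0.0278
grip_force: 45.0
```

jog_arm([
  [0.002,-0.045,0,0,0,0,-1],
  [0.002,-0.007,0,0,0,0,-1],
  [0,0,0,0,0,0.137,-1],
  [0,0,0,0,0,0.137,-1],
  [0,0,0,0,0,0.137,-1],
])

```text
time_s: 15.55
ee_pos: [0.5126, -0.138, 0.1334]
eef_rot: [3.141, -0.0, 2.762]
force: [-0.2, -0.5, -1.6]
grip_width: 0.0278
grip_force: 45.0
```

jog_arm([
  [0,0,0,0,0,0,-1],
  [0,0,0,0,0,0,-1],
])

```text
time_s: 15.75
ee_pos: [0.5127, -0.1379, 0.1335]
eef_rot: [3.141, 0.0, 2.772]
force: [-0.5, -0.6, -2.1]
grip_width: 0.0277
grip_force: 45.0
```

Run:
```python
from h import *
st()
m=ctrl.camera_model("wrist"); im=ctrl.camera("wrist"); cv2.imwrite("pics/w3.png",im[:,:,::-1])
a=ctrl.camera("side"); b=ctrl.camera("scene"); cv2.imwrite("pics/c1.png",np.hstack([cv2.resize(a[190:250,280:410],(400,300)),cv2.resize(im,(400,300))])[:,:,::-1])
np.save("c.npy",dict(a=a,b=b))
for n,i in (("side",a),("scene",b),("wrist",im)):
    h=cv2.cvtColor(i,cv2.COLOR_RGB2HSV); k=((h[...,0]>10)&(h[...,0]<22)&(h[...,1]>110)).astype(np.uint8)
    for c in cv2.findContours(k,0,2)[0]:
        if 120<cv2.contourArea(c)<4000: print(n,cv2.contourArea(c),[np.round(v,0) for v in cv2.minAreaRect(c)[:2]],cv2.boundingRect(c))
```

```text
t 15.75 B [-0.0119 -0.3868] tipz 0.0811 yawB -0.4062 [3.141 0.    2.772] F [-0.5 -0.6 -2.1] q [-0.33  0.33  1.66  0.    1.15 -1.53]
side 1192.0 [array([322., 356.]), array([96., 16.])] (274, 345, 96, 22)
side 212.0 [array([184., 292.]), array([41.,  7.])] (164, 288, 42, 8)
side 361.5 [array([334., 221.]), array([57.,  8.])] (306, 211, 56, 22)
side 3278.5 [array([147., 238.]), array([ 44., 101.])] (110, 196, 76, 86)
side 301.5 [array([319., 198.]), array([52.,  7.])] (294, 187, 50, 22)
side 596.5 [array([332., 178.]), array([64., 20.])] (302, 162, 63, 33)
side 2504.0 [array([225., 182.]), array([81., 36.])] (185, 162, 81, 40)
side 610.5 [array([478.,  38.]), array([21., 52.])] (452, 28, 53, 22)
scene 1274.5 [array([458., 305.]), array([25., 87.])] (437, 270, 53, 74)
scene 363.0 [array([275., 229.]), array([ 8., 58.])] (247, 217, 56, 24)
scene 375.5 [array([228., 225.]), array([ 8., 61.])] (198, 214, 60, 23)
scene 1158.0 [array([253., 175.]), array([49., 71.])] (222, 150, 69, 59)
scene 215.5 [array([ 32., 141.]), array([12., 22.])] (21, 134, 24, 15)
scene 258.0 [array([ 8., 53.]), array([22., 17.])] (0, 42, 18, 23)
scene 1343.5 [array([288.,  66.]), array([55., 35.])] (271, 38, 36, 56)
scene 946.0 [array([357.,  49.]), array([75., 23.])] (320, 37, 76, 26)
scene 1897.5 [array([89., 55.]), array([91., 35.])] (46, 32, 90, 40)
scene 2809.5 [array([584.,  30.]), array([113.,  31.])] (529, 13, 111, 39)
wrist 525.5 [array([390., 374.]), array([75., 15.])] (382, 337, 17, 76)
wrist 532.5 [array([246., 374.]), array([15., 75.])] (239, 337, 16, 76)
wrist 989.0 [array([271., 243.]), array([66., 20.])] (261, 210, 21, 67)
```

jog_arm([
  [0,0,0.03,0,0,0,-1],
  [0,0,0.03,0,0,0,-1],
  [0,0,0.005,0,0,0,-1],
  [0,0,0.004,0,0,0,-1],
  [0,0,0,0,0,0,-1],
])

```text
time_s: 16.4
ee_pos: [0.5133, -0.1383, 0.0652]
eef_rot: [3.142, 0.001, 2.769]
force: [-1.5, -0.3, -2.1]
grip_width: 0.028
grip_force: 45.0
```

Run:
```python
from h import *
st(); print(ctrl.get_obs()["moment"])
a=ctrl.camera("side"); b=ctrl.camera("scene"); cv2.imwrite("pics/c2.png",np.hstack([cv2.resize(a[150:250,260:390],(400,308),interpolation=2),cv2.resize(b[160:260,190:320],(400,308),interpolation=2)])[:,:,::-1])
```

```text
t 16.4 B [-0.0113 -0.3871] tipz 0.0128 yawB -0.41 [3.142e+00 1.000e-03 2.769e+00] F [-1.5 -0.3 -2.1] q [-0.33  0.42  1.71  0.    1.01 -1.53]
[ 0.04804073 -0.07799492  0.01519669]
```

View pics/c2.png

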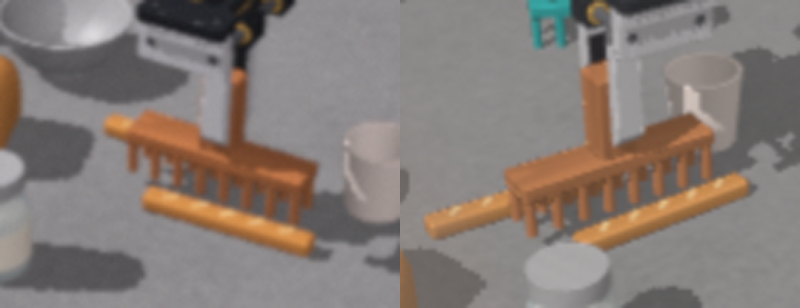

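The rake is cleanly between sticks 2 (front) and 3 (behind). In the crop the tines stand between the bars at (225,215) and (120,125), and there is no contact force. Next I lower, push, and turn square while pushing.

jog_arm([
  [0,0,0.006,0,0,0,-1],
  [0,0,0.004,0,0,0,-1],
  [0,0.01,0,0,0,0,-1],
  [0,0.01,0,0,0,0,-1],
  [0,0.01,0,0,0,0,-1],
])

```text
time_s: 17.0
ee_pos: [0.5242, -0.1092, 0.0545]
eef_rot: [3.142, 0.0, 2.768]
force: [0.3, -0.3, -1.8]
grip_width: 0.0279
grip_force: 45.0
```

jog_arm([
  [0,0.014,0,0,0,-0.05,-1],
  [0,0.014,0,0,0,-0.05,-1],
  [0,0.014,0,0,0,-0.05,-1],
  [0,0.014,0,0,0,-0.05,-1],
  [0,0.014,0,0,0,-0.05,-1],
])

```text
time_s: 17.5
ee_pos: [0.5429, -0.0417, 0.0545]
eef_rot: [3.142, 0.0, 3.023]
force: [-0.2, -0.4, -1.6]
grip_width: 0.0277
grip_force: 45.0
```

jog_arm([
  [0,0.014,0,0,0,-0.05,-1],
  [0,0.014,0,0,0,-0.05,-1],
  [0,0.014,0,0,0,-0.06,-1],
  [0,0.014,0,0,0,0,-1],
  [0,0.01,0,0,0,0,-1],
])

```text
time_s: 18.0
ee_pos: [0.5447, 0.0241, 0.0544]
eef_rot: [3.142, -0.0, -3.105]
force: [-0.4, -0.3, -1.7]
grip_width: 0.0278
grip_force: 45.0
```

Run:
```python
from h import *
st()
np.set_printoptions(precision=3,suppress=True)
m=ctrl.camera_model("wrist");a=ctrl.camera("side"); b=ctrl.camera("scene"); np.save("c3.npy",dict(side=a,scene=b))
# bar masks in the counter area between rake and bevel
for n,i in (("side",a),("scene",b)):
    h=cv2.cvtColor(i,cv2.COLOR_RGB2HSV); k=((h[...,0]>9)&(h[...,0]<24)&(h[...,1]>110)).astype(np.uint8)
    for c in cv2.findContours(k,0,2)[0]:
        if cv2.contourArea(c)<60: continue
        q=c[:,0].astype(float); w=B(onz(n,q,.01)); cc=w.mean(0)
        if abs(cc[0])<.2 and -.6<cc[1]<.12: print(n,cv2.contourArea(c),"min",w.min(0),"max",w.max(0),cv2.boundingRect(c))
```

```text
t 18.0 B [ 0.0261 -0.226 ] tipz 0.002 yawB -6.2839 [ 3.142 -0.    -3.105] F [-0.4 -0.3 -1.7] q [-0.02  0.46  1.68  0.    1.   -1.63]
side 1306.5 min [-0.106  0.032] max [0.07  0.077] (271, 343, 101, 25)
side 1707.5 min [-0.062 -0.334] max [ 0.109 -0.184] (274, 223, 77, 46)
side 93.0 min [-0.039 -0.446] max [-0.    -0.405] (328, 198, 16, 11)
scene 8348.0 min [-0.134 -0.093] max [0.117 0.099] (350, 248, 147, 103)
scene 1761.0 min [-0.111 -0.322] max [ 0.111 -0.185] (284, 214, 65, 68)
scene 375.5 min [-0.039 -0.484] max [ 0.097 -0.405] (198, 213, 60, 24)
```

jog_arm([
  [0,0.013,0,0,0,0,-1],
  [0.001,0.015,0,0,0,0,-1],
  [0.001,0.015,0,0,0,0,-1],
  [0.001,0.015,0,0,0,0,-1],
  [0.001,0.015,0,0,0,0,-1],
])

```text
time_s: 18.6
ee_pos: [0.538, 0.0971, 0.0544]
eef_rot: [3.142, -0.0, -3.105]
force: [0.1, -1.0, -1.5]
grip_width: 0.0277
grip_force: 45.0
```

jog_arm([
  [0.001,0.014,0,0,0,0,-1],
  [0,0.012,-0.001,0,0,0,-1],
  [0,0.012,-0.003,0,0,0,-1],
  [0,0.012,-0.003,0,0,0,-1],
  [0,0.012,-0.002,0,0,0,-1],
])

```text
time_s: 19.1
ee_pos: [0.5351, 0.1585, 0.0639]
eef_rot: [3.141, 0.0, -3.105]
force: [0.7, -0.3, -0.7]
grip_width: 0.0278
grip_force: 45.0
```

jog_arm([
  [0,0.013,0,0,0,0,-1],
  [0,0.013,0,0,0,0,-1],
  [0,0.013,0,0,0,0,-1],
  [0,0.013,0,0,0,0,-1],
  [0,0.013,0,0,0,0,-1],
])

```text
time_s: 19.6
ee_pos: [0.5325, 0.2236, 0.0633]
eef_rot: [-3.142, -0.0, -3.105]
force: [-1.0, -0.2, -1.3]
grip_width: 0.0283
grip_force: 45.0
```

jog_arm([
  [0,0.01,0,0,0,0,-1],
  [0,0.008,0,0,0,0,-1],
  [0,0.004,0,0,0,0,-1],
  [0,0,0,0,0,0,-1],
])

```text
time_s: 20.0
ee_pos: [0.5317, 0.2449, 0.0634]
eef_rot: [3.142, 0.0, -3.105]
force: [0.9, -0.1, -0.8]
grip_width: 0.0275
grip_force: 45.0
```

```bash
python3 -c "from h import *;st()"
```

```text
t 20.0 B [ 0.0213 -0.0049] tipz 0.011 yawB -6.2833 [ 3.142  0.    -3.105] F [ 0.9 -0.1 -0.8] q [ 0.37  0.53  1.55  0.    1.06 -1.24]
```

jog_arm([
  [0,0.008,0,0,0,0,-1],
  [0,0.007,0,0,0,0,-1],
  [0,0.004,0,0,0,0,-1],
  [0,0,0,0,0,0,-1],
])

```text
time_s: 20.4
ee_pos: [0.531, 0.2641, 0.0634]
eef_rot: [3.141, 0.0, -3.105]
force: [-0.9, -0.6, -1.8]
grip_width: 0.0278
grip_force: 45.0
```

jog_arm([
  [0,0.002,0,0,0,0,-1],
  [0,0,0,0,0,0,-1],
])

```text
time_s: 20.6
ee_pos: [0.531, 0.2656, 0.0634]
eef_rot: [-3.142, -0.0, -3.105]
force: [0.9, -0.1, -1.1]
grip_width: 0.0275
grip_force: 45.0
```

jog_arm([
  [0,0.002,0,0,0,0,-1],
  [0,0,0,0,0,0,-1],
])

```text
time_s: 20.8
ee_pos: [0.5311, 0.2662, 0.0634]
eef_rot: [-3.139, -0.0, -3.105]
force: [0.9, -9.0, 0.1]
grip_width: 0.028
grip_force: 45.0
```

```bash
python3 -c "from h import *;st()"
```

```text
t 20.8 B [0.0214 0.0164] tipz 0.011 yawB -6.2833 [-3.139 -0.    -3.105] F [ 0.9 -9.   0.1] q [ 0.4   0.54  1.52 -0.    1.07 -1.2 ]
```

Stick 2 is packed too (y' = 0.0164). Before stick 3, a check on the bowl and loaf clearances.

Run:
```python
from h import *
print("bowl rim scene",B(onz("scene",[(143,213)],.05)),"side",B(onz("side",[(280,155)],.05)))
w=np.load("w1.npy",allow_pickle=True).item()
print("bowl w1",B(onz("wrist",[(545,270)],.05,w["m"])))
print("loaf corners scene z0.035",B(onz("scene",[(187,240),(108,305),(84,268)],.035)),"side",B(onz("side",[(266,183),(188,182)],.035)))
```

```text
bowl rim scene [[ 0.14040294 -0.57897341]] side [[ 0.13712568 -0.57678705]]
bowl w1 [[ 0.13778969 -0.57678962]]
loaf corners scene z0.035 [[ 0.14847701 -0.44593985]
 [ 0.35832483 -0.41506332]
 [ 0.31663138 -0.53571546]] side [[ 0.15698147 -0.45768988]
 [ 0.35262375 -0.44095007]]
```

jog_arm([
  [0,-0.01,0,0,0,0,-1],
  [0,-0.02,-0.01,0,0,0,-1],
  [0.001,-0.03,-0.03,0,0,0,-1],
  [0.001,-0.04,-0.03,0,0,0,-1],
  [0.001,-0.045,0,0,0,0,-1],
])

```text
time_s: 21.3
ee_pos: [0.5346, 0.1216, 0.1374]
eef_rot: [3.14, 0.006, -3.104]
force: [1.2, -1.1, -1.4]
grip_width: 0.0279
grip_force: 45.0
```

jog_arm([
  [0.001,-0.045,0,0,0,0,-1],
  [0.001,-0.045,0,0,0,0,-1],
  [0.001,-0.045,0,0,0,0,-1],
  [0.001,-0.045,0,0,0,0,-1],
  [0.001,-0.045,0,0,0,0,-1],
])

```text
time_s: 21.8
ee_pos: [0.536, -0.1047, 0.1336]
eef_rot: [3.141, 0.001, -3.106]
force: [0.7, -0.3, -1.3]
grip_width: 0.0282
grip_force: 45.0
```

jog_arm([
  [0.001,-0.045,0,0,0,0,-1],
  [0.001,-0.045,0,0,0,0,-1],
  [0.001,-0.045,0,0,0,0,-1],
  [0.001,-0.018,0,0,0,0,-1],
  [0,0,0,0,0,0,-1],
])

```text
time_s: 22.3
ee_pos: [0.5373, -0.2577, 0.1331]
eef_rot: [3.141, -0.0, -3.108]
force: [-0.4, 0.1, -0.8]
grip_width: 0.0277
grip_force: 45.0
```

```bash
python3 -c "from h import *;st()"
```

```text
t 22.3 B [ 0.0083 -0.5074] tipz 0.0807 yawB -6.2868 [ 3.141 -0.    -3.108] F [-0.4  0.1 -0.8] q [-0.51  0.47  1.47  0.    1.21 -2.11]
```

jog_arm([
  [0,0,0.03,0,0,0,-1],
  [0,0,0.03,0,0,0,-1],
  [0,0,0.012,0,0,0,-1],
  [0,0,0.006,0,0,0,-1],
  [0,0,0,0,0,0,-1],
])

```text
time_s: 22.8
ee_pos: [0.5383, -0.2551, 0.0557]
eef_rot: [3.142, 0.0, -3.105]
force: [0.4, 1.2, -1.1]
grip_width: 0.0279
grip_force: 45.0
```

jog_arm([
  [0,0.01,0,0,0,0,-1],
  [0,0.013,0,0,0,0,-1],
  [0,0.013,0,0,0,0,-1],
  [0,0.013,0,0,0,0,-1],
  [0,0.013,0,0,0,0,-1],
])

```text
time_s: 23.3
ee_pos: [0.5358, -0.1922, 0.0557]
eef_rot: [-3.141, 0.0, -3.105]
force: [0.5, -0.3, -0.8]
grip_width: 0.0278
grip_force: 45.0
```

jog_arm([
  [0,0.013,0,0,0,0,-1],
  [0,0.013,0,0,0,0,-1],
  [0,0.013,0,0,0,0,-1],
  [0,0.013,0,0,0,0,-1],
  [0,0.013,0,0,0,0,-1],
])

```text
time_s: 23.8
ee_pos: [0.5333, -0.1276, 0.0554]
eef_rot: [3.142, 0.0, -3.105]
force: [0.1, -0.7, -1.8]
grip_width: 0.0278
grip_force: 45.0
```

jog_arm([
  [0,0.015,0,0,0,0,-1],
  [0,0.015,0,0,0,0,-1],
  [0,0.015,0,0,0,0,-1],
  [0,0.015,0,0,0,0,-1],
  [0,0.015,0,0,0,0,-1],
])

```text
time_s: 24.3
ee_pos: [0.5306, -0.0524, 0.0554]
eef_rot: [-3.142, -0.0, -3.105]
force: [-0.8, -1.9, -1.6]
grip_width: 0.0283
grip_force: 45.0
```

Run:
```python
from h import *
st()
np.set_printoptions(precision=3,suppress=True)
for n in ("side","scene"):
    i=ctrl.camera(n); h=cv2.cvtColor(i,cv2.COLOR_RGB2HSV); k=((h[...,0]>9)&(h[...,0]<24)&(h[...,1]>110)).astype(np.uint8)
    for c in cv2.findContours(k,0,2)[0]:
        if cv2.contourArea(c)<60: continue
        w=B(onz(n,c[:,0].astype(float),.01)); cc=w.mean(0)
        if abs(cc[0])<.2 and -.6<cc[1]<.12:
            f=w[w[:,1]>w[:,1].max()-.012]
            print(n,cv2.contourArea(c),"min",w.min(0),"max",w.max(0),"front edge x",f[:,0].min(),f[:,0].max())
```

```text
t 24.3 B [ 0.0091 -0.302 ] tipz 0.003 yawB -6.2836 [-3.142 -0.    -3.105] F [-0.8 -1.9 -1.6] q [-0.17  0.44  1.71 -0.    0.99 -1.77]
side 1933.0 min [-0.102  0.016] max [0.077 0.076] front edge x -0.10228771174844362 0.06681212115903792
side 1538.5 min [-0.063 -0.429] max [ 0.092 -0.259] front edge x -0.046256008426393956 0.09016134346680091
scene 8348.5 min [-0.134 -0.093] max [0.117 0.099] front edge x -0.13419967176722955 0.11623970128049617
scene 1768.0 min [-0.132 -0.414] max [ 0.102 -0.259] front edge x -0.04452075254389086 0.10165240762448319
```

jog_arm([
  [0.001,0.013,0,0,0,0,-1],
  [0.002,0.015,0,0,0,0,-1],
  [0.002,0.015,0,0,0,0,-1],
  [0.002,0.015,0,0,0,0,-1],
  [0.002,0.015,0,0,0,0,-1],
])

```text
time_s: 24.9
ee_pos: [0.5187, 0.0203, 0.0555]
eef_rot: [3.142, 0.0, -3.105]
force: [0.4, 0.9, -1.5]
grip_width: 0.0279
grip_force: 45.0
```

jog_arm([
  [0.002,0.015,0,0,0,0,-1],
  [0.002,0.015,0,0,0,0,-1],
  [0.002,0.015,0,0,0,0,-1],
  [0.002,0.015,0,0,0,0,-1],
  [0.001,0.015,0,0,0,0,-1],
])

```text
time_s: 25.4
ee_pos: [0.507, 0.0948, 0.0555]
eef_rot: [3.142, -0.0, -3.105]
force: [0.1, -0.9, -1.4]
grip_width: 0.028
grip_force: 45.0
```

jog_arm([
  [0,0.015,0,0,0,0,-1],
  [0,0.012,-0.001,0,0,0,-1],
  [0,0.012,-0.003,0,0,0,-1],
  [0,0.012,-0.003,0,0,0,-1],
  [0,0.012,-0.001,0,0,0,-1],
])

```text
time_s: 25.9
ee_pos: [0.5052, 0.1574, 0.0639]
eef_rot: [3.141, 0.001, -3.105]
force: [0.9, 0.1, -1.2]
grip_width: 0.0279
grip_force: 45.0
```

jog_arm([
  [0,0.012,0,0,0,0,-1],
  [0,0.012,0,0,0,0,-1],
  [0,0.01,0,0,0,0,-1],
  [0,0.008,0,0,0,0,-1],
  [0,0,0,0,0,0,-1],
])

```text
time_s: 26.4
ee_pos: [0.5033, 0.1993, 0.0633]
eef_rot: [3.142, -0.0, -3.104]
force: [-0.1, -0.5, -2.1]
grip_width: 0.0279
grip_force: 45.0
```

```bash
python3 -c "from h import *;st()"
```

```text
t 26.4 B [-0.0088 -0.0494] tipz 0.0109 yawB -6.2828 [ 3.142 -0.    -3.104] F [-0.1 -0.5 -2.1] q [ 0.31  0.44  1.68  0.    1.02 -1.3 ]
```

jog_arm([
  [0,0.01,0,0,0,0,-1],
  [0,0.012,0,0,0,0,-1],
  [0,0.01,0,0,0,0,-1],
  [0,0.008,0,0,0,0,-1],
  [0,0.003,0,0,0,0,-1],
])

```text
time_s: 26.9
ee_pos: [0.5017, 0.2424, 0.0634]
eef_rot: [3.142, -0.0, -3.104]
force: [0.5, -0.7, -2.4]
grip_width: 0.0279
grip_force: 45.0
```

jog_arm([
  [0,0.003,0,0,0,0,-1],
  [0,0,0,0,0,0,-1],
  [0,0.002,0,0,0,0,-1],
  [0,0,0,0,0,0,-1],
])

```text
time_s: 27.3
ee_pos: [0.5017, 0.2464, 0.0634]
eef_rot: [-3.142, 0.0, -3.105]
force: [-0.5, 0.4, -1.2]
grip_width: 0.0281
grip_force: 45.0
```

jog_arm([
  [0,0.001,0,0,0,0,-1],
  [0,0,0,0,0,0,-1],
  [0,0,0,0,0,0,-1],
])

```text
time_s: 27.6
ee_pos: [0.5018, 0.2468, 0.0635]
eef_rot: [-3.141, 0.0, -3.105]
force: [1.0, -5.3, -0.9]
grip_width: 0.0276
grip_force: 45.0
```

```bash
python3 -c "from h import *;st()"
```

```text
t 27.6 B [-0.0086 -0.0018] tipz 0.0111 yawB -6.2836 [-3.141  0.    -3.105] F [ 1.  -5.3 -0.9] q [ 0.39  0.48  1.63 -0.    1.03 -1.21]
```

All four sticks are packed, so I back off to the clear counter in front of the board and check them there before letting go.

jog_arm([
  [0,-0.01,0,0,0,0,-1],
  [0,-0.02,-0.01,0,0,0,-1],
  [0,-0.03,-0.02,0,0,0,-1],
  [0,-0.04,0,0,0,0,-1],
  [0,-0.04,0,0,0,0,-1],
])

```text
time_s: 28.1
ee_pos: [0.5067, 0.1061, 0.094]
eef_rot: [3.141, 0.001, -3.105]
force: [0.5, -0.8, -1.2]
grip_width: 0.0277
grip_force: 45.0
```

jog_arm([
  [0,-0.04,0,0,0,0,-1],
  [0,-0.04,0,0,0,0,-1],
  [0,-0.04,0,0,0,0,-1],
  [0,-0.02,0,0,0,0,-1],
  [0,0,0,0,0,0,-1],
])

```text
time_s: 28.6
ee_pos: [0.5117, -0.0348, 0.0935]
eef_rot: [3.141, 0.0, -3.108]
force: [-0.3, -0.6, -2.4]
grip_width: 0.0281
grip_force: 45.0
```

Run:
```python
from h import *
st()
np.set_printoptions(precision=4,suppress=True)
c,s=np.cos(BY),np.sin(BY)
xs=np.arange(-.125,.126,.005); ys=np.arange(.0,.10,.003)
X,Y=np.meshgrid(xs,ys); P=np.stack([BO[0]+c*X-s*Y,BO[1]+s*X+c*Y,np.full_like(X,.023)],-1)
m=ctrl.camera_model("wrist")
for n in ("side","scene","wrist"):
    i=ctrl.camera(n); cv2.imwrite(f"pics/end_{n}.png",i[:,:,::-1])
    h=cv2.cvtColor(i,cv2.COLOR_RGB2HSV); k=((h[...,2]>130)&(h[...,1]>60)).astype(np.uint8)
    q=np.round(proj(n,P,m if n=="wrist" else None)).astype(int).reshape(X.shape+(2,))
    ok=(q[...,0]>=0)&(q[...,0]<640)&(q[...,1]>=0)&(q[...,1]<480)
    print(n)
    for r in range(len(ys))[::-1]:
        print("%.3f "%ys[r]+"".join(("#" if k[q[r,j,1],q[r,j,0]] else ".") if ok[r,j] else " " for j in range(len(xs))))
```

```text
t 28.6 B [-0.0091 -0.2837] tipz 0.0411 yawB -6.287 [ 3.141  0.    -3.108] F [-0.3 -0.6 -2.4] q [-0.14  0.34  1.74  0.    1.05 -1.74]
side
0.099 ...................................................
0.096 ...................................................
0.093 ...................................................
0.090 ...................................................
0.087 ...................................................
0.084 ...................................................
0.081 ......###########################..................
0.078 .....############################..................
0.075 .....###############################.#.............
0.072 ......################################.............
0.069 ...........###########################.............
0.066 ...........###########################.............
0.063 ...........###########################.............
0.060 ...........###########################.............
0.057 ...........############################............
0.054 ...........#############################...........
0.051 ............################
[... 4213 characters left out ...]
.036                                                    
0.033                                                    
0.030                                                    
0.027                                                    
0.024                                                    
0.021                                                    
0.018                                                    
0.015                                                    
0.012                                                    
0.009                                                    
0.006                                                    
0.003                                                    
0.000
```

Both cameras show four square, packed rows spanning y' 0.016–0.088, with every end at least about 10 mm inside the board's sides. Next I stand the rake down.

jog_arm([
  [0,0,0.02,0,0,0,-1],
  [0,0,0.015,0,0,0,-1],
  [0,0,0.004,0,0,0,-1],
  [0,0,0.0015,0,0,0,-1],
  [0,0,0,0,0,0,-1],
])

```text
time_s: 29.25
ee_pos: [0.5121, -0.032, 0.0534]
eef_rot: [-3.142, 0.001, -3.104]
force: [0.3, 0.8, -1.1]
grip_width: 0.0278
grip_force: 45.0
```

jog_arm([
  [0,0,0.0008,0,0,0,-1],
  [0,0,0,0,0,0,-1],
])

```text
time_s: 29.45
ee_pos: [0.5121, -0.0323, 0.0526]
eef_rot: [-3.141, 0.001, -3.105]
force: [-0.1, 0.3, -2.0]
grip_width: 0.0276
grip_force: 45.0
```

```bash
python3 -c "from h import *;st()"
```

```text
t 29.45 B [-0.0086 -0.2812] tipz 0.0002 yawB -6.2836 [-3.141e+00  1.000e-03 -3.105e+00] F [-0.1  0.3 -2. ] q [-0.13  0.4   1.77  0.    0.97 -1.74]
```

jog_arm([
  [0,0,0.0007,0,0,0,-1],
  [0,0,0,0,0,0,-1],
  [0,0,0,0,0,0,0],
  [0,0,0,0,0,0,0.3],
  [0,0,0,0,0,0,1],
])

```text
time_s: 29.95
ee_pos: [0.5119, -0.0324, 0.0515]
eef_rot: [-3.142, 0.0, -3.105]
force: [-0.2, -0.2, 0.1]
grip_width: 0.0485
grip_force: 0.0
```

jog_arm([
  [0,0,0,0,0,0,1],
  [0,0,0,0,0,0,1],
  [0,0,0,0,0,0,1],
  [0,0,0,0,0,0,1],
  [0,0,0,0,0,0,1],
])

```text
time_s: 30.45
ee_pos: [0.5118, -0.0324, 0.0514]
eef_rot: [-3.142, -0.0, -3.105]
force: [0.6, 1.3, -0.4]
grip_width: 0.0883
grip_force: 0.0
```

jog_arm([
  [0,0,0,0,0,0,1],
  [0,0,-0.015,0,0,0,1],
  [0,0,-0.03,0,0,0,1],
  [0,0,-0.04,0,0,0,1],
  [0,0,-0.04,0,0,0,1],
])

```text
time_s: 30.95
ee_pos: [0.5115, -0.0323, 0.1777]
eef_rot: [3.141, -0.001, -3.105]
force: [-0.1, -0.7, 1.3]
grip_width: 0.0939
grip_force: 0.0
```

jog_arm([
  [0,-0.03,-0.03,0,0,0,1],
  [0,-0.04,0,0,0,0,1],
  [0,-0.04,0,0,0,0,1],
  [0,-0.02,0,0,0,0,1],
  [0,0,0,0,0,0,1],
])

```text
time_s: 31.45
ee_pos: [0.5163, -0.1644, 0.2062]
eef_rot: [-3.142, -0.0, -3.108]
force: [-0.0, 0.1, -0.4]
grip_width: 0.0938
grip_force: 0.0
```

Run:
```python
from h import *
st(); print(ctrl.get_obs()["grip_width"])
np.set_printoptions(precision=3,suppress=True)
c,s=np.cos(BY),np.sin(BY)
def box(x0,x1,y0,y1,z0,z1): return np.array([[a,b,d] for a in(x0,x1) for b in(y0,y1) for d in(z0,z1)])
bx=[box(-.075,.075,-.017,.017,.028,.04),box(-.014,.014,-.014,.014,.04,.102)]
R=np.array([[c,-s,0],[s,c,0],[0,0,1]])
for n in ("side","scene"):
    i=ctrl.camera(n); h=cv2.cvtColor(i,cv2.COLOR_RGB2HSV); k=((h[...,0]<22)&(h[...,1]>90)).astype(np.uint8)
    o=np.zeros_like(k)
    for b in bx: cv2.fillConvexPoly(o,cv2.convexHull(np.int32(proj(n,b@R.T+[.5121,-.0323,0]).round())),1)
    print(n,"rake silhouette covered",(k&o).sum()/o.sum())
    i0=cv2.imread(f"pics/{n}0.png")[:,:,::-1]; d=(cv2.absdiff(i,np.ascontiguousarray(i0)).max(2)>40).astype(np.uint8)
    for cc in cv2.findContours(d,0,2)[0]:
        if cv2.contourArea(cc)>60: print("  changed",cv2.boundingRect(cc))
```

```text
t 31.45 B [-0.0093 -0.4133] tipz 0.1538 yawB -6.2865 [-3.142 -0.    -3.108] F [-0.   0.1 -0.4] q [-0.38  0.28  1.54 -0.    1.32 -1.98]
0.09380011627143826
side rake silhouette covered 0.8634294385432474
  changed (271, 306, 98, 61)
  changed (601, 302, 34, 49)
  changed (517, 254, 15, 16)
  changed (292, 254, 71, 11)
  changed (385, 250, 124, 27)
  changed (547, 245, 22, 31)
  changed (293, 222, 86, 29)
  changed (614, 213, 26, 79)
  changed (294, 187, 67, 44)
  changed (284, 143, 6, 23)
  changed (353, 131, 45, 51)
  changed (264, 60, 99, 74)
  changed (632, 53, 8, 59)
  changed (329, 48, 28, 8)
  changed (315, 7, 28, 12)
  changed (286, 5, 278, 239)
  changed (630, 0, 6, 29)
  changed (380, 0, 12, 24)
scene rake silhouette covered 0.8548850574712644
  changed (390, 267, 98, 57)
  changed (309, 233, 36, 41)
  changed (198, 213, 62, 24)
  changed (246, 199, 87, 61)
  changed (377, 179, 26, 17)
  changed (460, 155, 46, 19)
  changed (175, 148, 67, 45)
  changed (275, 135, 13, 38)
  changed (298, 133, 90, 61)
  changed (452, 119, 52, 21)
  changed (313, 119, 8, 38)
  changed (264, 109, 22, 19)
  changed (378, 60, 20, 45)
  changed (387, 53, 15, 29)
  changed (455, 22, 10, 12)
  changed (506, 0, 43, 156)
  changed (440, 0, 26, 50)
  changed (196, 0, 172, 134)
```

The rake stands free. Both cameras show change only where the sticks, rake, arm and shadows moved; the jar, cup, brush, loaf, bowl and bottle haven't moved.

```bash
python3 -c "from station import ctrl; print(ctrl.hand_in())"
```

```text
the job is handed in; nothing more can be done
None
```

The job is handed in at 31 s of the 72 s allowed: all four bread sticks lie flat in packed parallel rows against the rail, inside the board's sides, and the rake stands free on the counter, clear of the board.

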